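# Plate to the contact grill, then hold its lid open

### The arm

A 6-joint arm with a two-finger parallel gripper is mounted at the origin on the work surface. World frame = base frame: x ahead of the robot, y to its left, z up, the work surface at z = 0. Lengths are in mm, angles in rad, forces in N, time in s.
With the tool pointing down it reaches from about 350 to 975 mm from the base axis. Payload 7.1 kg.
Tool frame: the origin (TCP) lies between the finger pads, 19 mm behind the fingertips; this is the grasp point; z points along the fingers, y is the line along which they close (so a half turn about z gives the same grasp; the last joint's range is limited). The gripper opens to 88 mm and grips with 3 to 60 N. Pads are 20 mm wide; open, the fingers measure 115 mm over their backs; the gripper's body (75 mm by 178 mm) begins 61 mm behind the grasp point.
Start: joints at [1.225, 0.423, 1.63, -0, 1.089, -0.019], TCP at [200.602, 591.915, 241.375] pointing down, gripper open.
Joint ranges: [-3, 3], [-0.9, 2.11], [0.09, 2.58], [-1.31, 4.45], [0.11, 2.69], [-2.54, 2.54]. Speed limits (rad/s): [2.39, 2.39, 3.01, 3.14, 3.14, 3.14].

### API

Orientations are given as a rotation vector (axis times angle).
In Python, from workcell import ctrl, get_image gives the robot as it stands (ctrl), with the cameras as plain functions.
- The arm moves only by the shell command python3 jog.py 'ROWS' [OPENING]. ROWS is a JSON list of rows, 1 to 5 of them, each of 6 numbers: dx, dy, dz in mm, then a rotation vector rx, ry, rz in rad; each row shifts and turns the commanded pose from where the row before left it, along the tool's axes as they then stand; what a row does not reach is not made up. A row lasts 1/12 s, in which the tool goes at most 41.7 mm and 0.125 rad, less where a joint would pass 70% of its speed; a pose out of reach is approached as far as the arm can. OPENING is the finger opening in mm, set as the command begins (- or left out keeps the last). The fingers move at their own pace and stop on an object; the grip force is fixed at half the most. Time passes only in rows, so rows that do not move let the fingers close. It prints the time, the measured TCP pose, the force, the opening and the grip force at its end.
- ctrl.get_obs(): the state, without advancing time (a new reading comes with each control period).
- get_image(name): name is "scene" or "top"; returns a dict with "img" (400x640x3 uint8, red, green, blue), "fx", "fy", "cx", "cy" (pixels), "k1" (the pictures are not rectified: a ray, as slopes to the right and down, at radius r is drawn at 1 + k1 r^2 times it, then the intrinsics apply), "R" (3x3) and "t" (3): a world point X has camera coordinates R X + t. Camera axes: x right, y down, z forward; pixel columns grow to the right and rows downward; lengths in mm; the calibration is good to about 2 mm. A picture is of the moment at which its call begins. There is no depth.
- ctrl.close_job(): hands the job in; it is judged then, once.
The state is a dict: "t": time; "qpos": joint angles; "qvel": joint speeds; "joint_torque": joint torques, N m; "ee_pos": TCP position; "orientation": TCP orientation; "ft_force": force on the tool from outside, world axes, zero at the start; "moment": the same for the moment, N m; "width": finger opening in mm; "grasp_force": force on a finger pad.
Only numpy, scipy, OpenCV 4.12 (cv2) and the standard library are available. Lean on these libraries where they do the work, as an engineer would, in place of code of your own. Each camera call takes 0.05 s, during which the arm holds its last target. There are 200 camera calls.

### The job

The toast in the contact grill is done. Slide the orange plate along the counter, without lifting it, until it stands centred in front of the grill with its rim just under the handle; then raise the lid by its handle to about 60 degrees and keep holding it there, because it drops shut when let go and I need both hands for the toast: finish while still holding it. Leave the bowl, the yellow mug, the jam jar and the salt shaker where they are.

Things in the scene. Friction and masses are not known exactly. Their poses are not given: they have to be found in the camera images.
- press: The contact grill, fixed on the counter: black lower half, 240 mm wide (its y) and 210 mm deep (its x, from -105 to +105 mm), with the lid on top 105 mm high in all when shut. Origin: centre of its underside, on the counter. Its front (handle side) faces its own -x, roughly towards the robot; yaw varies by up to 0.2 rad.
- lid (a joint): Angle of the grill's lid, rad: 0 shut (as at the start), growing as the front is raised; hinge stop at 1.4. 60 degrees is 1.047. The hinge lies along the grill's y axis at its rear. The lid weighs 0.4 to 0.9 kg and falls shut from any angle when let go.
- lid_hinge (a point): Point on the lid's hinge line: in the grill's frame x +95 mm, y 0, z 55 mm. Its frame is the grill's.
- lid_handle (a point): Middle of the lid's handle: a round bar 20 mm thick, black sleeve 170 mm long, parallel to the grill's y axis, on an arm at each end. Lid shut: its axis is 50 mm in front of the lid's front face (40 mm clear gap, open above and below) and 80 mm above the counter, at x -250, z +25 mm from the hinge line in the grill's frame; it moves with the lid on that arc.
- plate_spot (a point): Where the plate's centre should come: on the counter in front of the grill, 220 mm ahead of the grill's origin (115 mm in front of its lower half, which the plate's rim touches at 190 mm), y 0. Its frame is the grill's.
- plate: The loose orange plate, 170 mm across, 20 mm high, foot 105 mm across, flared rim, 0.2 to 0.4 kg. It starts upright on the counter to the left or right of the grill's front, 200 to 250 mm off the grill's middle line. Origin: centre of its underside, z up.
- bowl: Loose blue bowl, 120 mm across, 50 mm high, on the other side of the grill's front from the plate; leave alone. Origin: centre of underside.
- yellow_mug: Loose yellow mug, 80 mm across, 90 mm high, beside the grill on the robot's left; leave alone. Origin: centre of underside.
- jam_jar: Loose amber jam jar with red cap, 66 mm across, 100 mm high, beside the grill on the robot's right; leave alone. Origin: centre of underside.
- salt: Loose white salt shaker, 44 mm across, 85 mm high, between the grill's right side and the jar; leave alone. Origin: centre of underside.

How it is judged:
By the outcome, as a careful person would: the job done as asked, in the order asked, and still so for the second after the job is handed in, while the arm keeps its last pose, push and grip.
It also fails if it takes over 61 s, if anything falls off the work surface, if the arm or the gripper's body presses on something with over 40 N, if the wrist force passes 120 N, or if a joint passes its speed limit or range.

## Working session

There is one attempt and no reset: what is moved stays moved. The work goes in short steps, Python scripts to look and compute and a shell command to move; the robot and the scene stay as the last step left them, time stands still between calls to the robot, and variables do not carry over. Pictures are saved under pics/ and viewed, at most 12 in all, crops included, and the job is handed in when it is done.

```bash
ls; mkdir -p pics
python3 - <<'E'
from workcell import ctrl, get_image
import cv2,numpy as np
for n in("scene","top"):
    d=get_image(n); cv2.imwrite(f"pics/{n}0.png",d["img"][:,:,::-1]); np.savez(f"{n}0.npz",**d)
    print(n,d["fx"],d["fy"],d["cx"],d["cy"],d["k1"],(-d["R"].T@d["t"]).round(),d["R"].round(2).tolist())
o=ctrl.get_obs();print(o)
E
```

```text
jog.py
pics
workcell.py
scene 483.0996236894736 483.0996236894736 313.8826308604965 199.88877884297864 -0.12216847998327686 [1360.  366.  729.] [[-0.41, 0.91, -0.02], [0.56, 0.24, -0.79], [-0.72, -0.34, -0.61]]
top 412.8978119479688 412.8978119479688 318.0101937272985 200.37882743741272 0.011511768465514651 [ 444.   13. 1078.] [[-0.01, -1.0, 0.01], [-0.99, 0.01, -0.15], [0.15, -0.01, -0.99]]
{'t': 0.1, 'qpos': array([ 1.22499462e+00,  4.23746645e-01,  1.63059810e+00, -2.45264343e-05,
        1.08858619e+00, -1.90116509e-02]), 'qvel': array([ 0.00067809, -0.00246018, -0.00165834, -0.00242122,  0.00138858,
        0.00136644]), 'joint_torque': array([ 3.79467883e-04, -5.45613635e+01, -2.74324214e+01,  6.44343859e-02,
        1.88597903e-02,  1.05040695e-05]), 'ee_pos': array([200.45828694, 591.48849954, 240.69658685]), 'orientation': array([-5.10985791e-01, -3.09953264e+00,  2.07334617e-03]), 'ft_force': array([-0.32963556, -0.02603082, -0.07612133]), 'moment': array([-0.01947085, -0.03545412,  0.00251749]), 'grasp_force': 0.0, 'width': 88.00662905890925}
```

View pics/scene0.png

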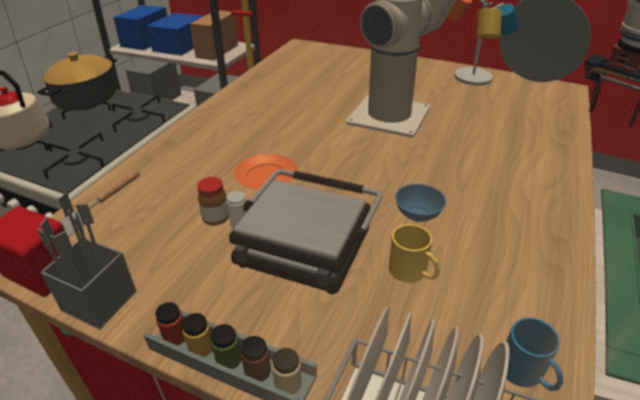

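View pics/top0.png

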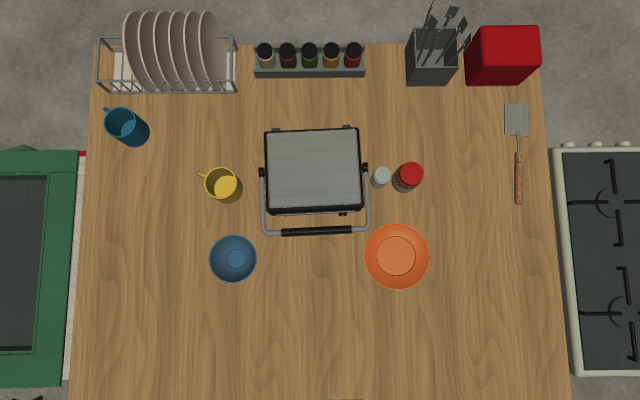

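The scene view shows the plate at about (266,168), the black sleeve from (297,178) to (363,188), and the jar and salt left of the grill. In the top view the plate is at (397,256), the sleeve runs (281,233) to (352,229), the bowl is at (233,259), and the salt and jar are at (382,177) and (409,177).

```bash
cat > h.py <<'E'
import numpy as np,cv2
def load(n): return dict(np.load(n+".npz"))
def ray(d,uv):
    K=np.array([[d["fx"],0,d["cx"]],[0,d["fy"],d["cy"]],[0,0,1.]])
    x=cv2.undistortPoints(np.array([[uv]],float),K,np.array([d["k1"],0,0,0.]))[0,0]
    return -d["R"].T@d["t"], d["R"].T@np.array([x[0],x[1],1])
def plane(d,uv,z):
    c,r=ray(d,uv); return c+r*(z-c[2])/r[2]
def tri(a,ua,b,ub):
    c1,r1=ray(a,ua);c2,r2=ray(b,ub)
    s=np.linalg.lstsq(np.c_[r1,-r2],c2-c1,rcond=None)[0]
    p,q=c1+r1*s[0],c2+r2*s[1]; return (p+q)/2,np.linalg.norm(p-q)
def big(m):
    c,_=cv2.findContours(m.astype(np.uint8),cv2.RETR_EXTERNAL,cv2.CHAIN_APPROX_NONE); return max(c,key=cv2.contourArea)
def hsv(d): return cv2.cvtColor(d["img"],cv2.COLOR_RGB2HSV).astype(int)
def plate(d,box):
    h=hsv(d);m=(h[...,0]<14)&(h[...,0]>3)&(h[...,1]>170)&(h[...,2]>120)
    k=np.zeros_like(m);x0,y0,x1,y1=box;k[y0:y1,x0:x1]=1
    return big(m&k)
def dark(d,box,v=60):
    h=hsv(d);m=h[...,2]<v;k=np.zeros_like(m);x0,y0,x1,y1=box;k[y0:y1,x0:x1]=1
    return big(m&k)
E
python3 - <<'E'
from h import *
S,T=load("scene0"),load("top0")
ps,pt=plate(S,(200,130,330,210)),plate(T,(340,210,450,300))
es,et=cv2.fitEllipse(cv2.convexHull(ps)),cv2.fitEllipse(pt)
print("plate",es,et,tri(S,es[0],T,et[0]))
w=np.array([plane(T,p[0],20)[:2] for p in pt]);print("rim circle",cv2.minEnclosingCircle(w.astype(np.float32)))
for v in(45,60,75):
    out=[]
    for d,b in((S,(285,165,375,195)),(T,(268,222,362,240))):
        c=dark(d,b,v)[:,0]; r=cv2.minAreaRect(c); q=cv2.boxPoints(r)
        q=q[np.argsort(q[:,0])]; out.append((q[:2].mean(0),q[2:].mean(0))); print(v,r)
    (sl,sr),(tl,tr)=out
    print(tri(S,sl,T,tr),tri(S,sr,T,tl))
print("handle in plane80", plane(T,tl,80),plane(T,tr,80))
E
```

```text
plate ((264.9554138183594, 171.19300842285156), (33.66507339477539, 62.2067756652832), 84.64722442626953) ((396.4207763671875, 256.08795166015625), (62.980010986328125, 65.74420166015625), 140.01742553710938) (array([ 457.35258033, -197.12827034,   13.32060185]), np.float64(3.722701421931796))
rim circle ((457.96954345703125, -194.54806518554688), 83.61906433105469)
45 ((347.23529052734375, 186.558837890625), (12.369317054748535, 3.395498752593994), 14.03624439239502)
45 ((315.6458740234375, 230.41770935058594), (7.3907670974731445, 69.16360473632812), 87.1375961303711)
(array([507.92166976, -21.71382434,  61.76453994]), np.float64(110.0471546345735)) (array([520.32316746,  83.1771943 ,  81.64161761]), np.float64(23.015659749292716))
60 ((327.3058776855469, 181.62351989746094), (69.85159301757812, 5.640191555023193), 12.52880859375)
60 ((315.9239501953125, 230.51673889160156), (7.733427047729492, 70.11298370361328), 87.0643310546875)
(array([523.7262393 , -77.15122813,  78.54225025]), np.float64(4.730008784459378)) (array([516.88299783,  92.21911327,  78.43374112]), np.float64(5.171357494847437))
75 ((327.6882629394531, 181.6529541015625), (71.04473114013672, 6.616379261016846), 12.528807640075684)
75 ((315.6009826660156, 230.51995849609375), (8.189769744873047, 71.06122589111328), 87.1375961303711)
(array([523.68999784, -77.59165458,  78.67948628]), np.float64(4.911491685514612)) (array([516.86744308,  94.32000313,  78.5831692 ]), np.float64(4.7790195888313045))
handle in plane80 [515.94716982  96.44970324  80.        ] [522.58428856 -75.21656908  80.        ]
```

Run:
```python
import cv2
a=cv2.imread("pics/top0.png")[110:300,200:450]; cv2.imwrite("pics/topc.png",cv2.resize(a,None,fx=3,fy=3,interpolation=2))
```

```text
(no output)
```

View pics/topc.png

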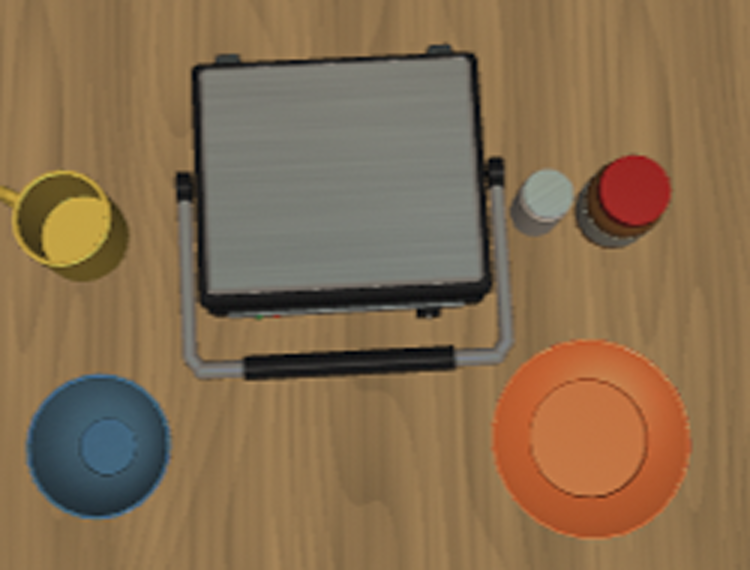

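The crop confirms both fits. The sleeve mid is about (520, 9, 79) with yaw about 0.04, and the plate is at about (457,-196). That puts the plate spot near (455, 6).

Plan: cradle the plate with both open fingers from its near-right side, push it about 200 mm in +y, then grip the handle from above. First I turn the tool and travel.

```bash
R='[0,0,0,0,0,0.124]'
python3 jog.py '[[0,0,0,0,0,0.124],[0,0,0,0,0,0.124],[0,0,0,0,0,0.124],[0,0,0,0,0,0.124],[0,0,0,0,0,0.124]]'
python3 jog.py '[[0,0,0,0,0,0.124],[0,0,0,0,0,0.124],[0,0,0,0,0,0.124],[0,0,0,0,0,0.124],[0,0,0,0,0,0.124]]'
python3 jog.py '[[0,0,0,0,0,0.124],[0,0,0,0,0,0.124],[0,0,0,0,0,0.124],[0,0,0,0,0,0.124],[0,0,0,0,0,0.124]]'
python3 jog.py '[[-17,35,0,0,0,0],[-17,35,0,0,0,0],[-17,35,0,0,0,0],[-17,35,0,0,0,0],[-17,35,0,0,0,0]]'
cat >> h.py <<'E'
from scipy.spatial.transform import Rotation as Ro
def delta(ctrl,target):
    "displacement to a world point along the tool's axes"
    o=ctrl.get_obs();M=Ro.from_rotvec(o["orientation"]).as_matrix()
    print("ee",o["ee_pos"].round(1),"y-azimuth deg",np.degrees(np.arctan2(M[1,1],M[0,1])).round(2),"zaxis",M[:,2].round(3),"q",o["qpos"].round(2))
    print("tool delta",(M.T@(np.array(target)-o["ee_pos"])).round(1),"F",o["ft_force"].round(1))
E
python3 -c "
from h import *;from workcell import ctrl, get_image
delta(ctrl,[450,150,240])"
```

```text
t: 0.52
ee_pos: [200.5, 591.6, 240.9]
orientation: [1.441, 2.792, -0.001]
ft_force: [-0.4, -0.9, -0.2]
width: 88.0
grasp_force: 0.0
t: 0.93
ee_pos: [200.5, 591.6, 240.9]
orientation: [2.224, 2.219, -0.001]
ft_force: [0.1, -0.6, 0.7]
width: 87.9
grasp_force: 0.0
t: 1.35
ee_pos: [200.5, 591.6, 240.9]
orientation: [2.794, 1.435, -0.001]
ft_force: [-1.2, 0.6, -0.0]
width: 87.7
grasp_force: 0.0
t: 1.77
ee_pos: [294.6, 419.6, 241.0]
orientation: [2.79, 1.444, -0.001]
ft_force: [-0.3, -0.6, -0.1]
width: 87.7
grasp_force: 0.0
ee [294.6 419.6 241. ] y-azimuth deg -35.26 zaxis [-0.    -0.001 -1.   ] q [ 0.94  0.26  1.88 -0.    1.01  1.55]
tool delta [-130.4  282.6    1.1] F [-0.3 -0.6 -0.1]
```

```bash
python3 jog.py '[[-16,35,0,0,0,0],[-16,35,0,0,0,0],[-16,35,0,0,0,0],[-16,35,0,0,0,0],[-16,35,0,0,0,0]]' >/dev/null
python3 jog.py '[[-16,35,0,0,0,0],[-16,35,0,0,0,0],[-16,35,0,0,0,0]]'>/dev/null
python3 jog.py '[[-35,18,0,0,0,0],[-35,18,0,0,0,0],[-35,18,0,0,0,0],[-35,18,0,0,0,0],[-35,18,0,0,0,0]]' >/dev/null
python3 jog.py '[[-35,18,0,0,0,0],[-35,18,0,0,0,0],[-35,18,0,0,0,0],[-35,18,0,0,0,0],[-35,18,0,0,0,0]]' 
python3 jog.py '[[-35,18,0,0,0,0],[0,0,0,0,0,0]]' 
python3 -c "
from h import *;from workcell import ctrl, get_image
delta(ctrl,[396,-283,27])"
```

```text
t: 3.27
ee_pos: [392.7, -236.3, 241.4]
orientation: [-2.79, -1.443, -0.0]
ft_force: [-0.3, -0.3, 0.0]
width: 87.4
grasp_force: 0.0
t: 3.43
ee_pos: [387.5, -279.1, 241.6]
orientation: [2.791, 1.436, -0.0]
ft_force: [0.2, 0.9, -0.5]
width: 87.8
grasp_force: 0.0
ee [ 387.5 -279.1  241.6] y-azimuth deg -35.56 zaxis [ 0.001 -0.003 -1.   ] q [-0.65  0.2   1.95 -0.    0.99 -0.03]
tool delta [  2.1   8.6 214.6] F [ 0.2  0.9 -0.5]
```

```bash
python3 jog.py '[[0,8,30,0,0,0],[0,0,35,0,0,0],[0,0,35,0,0,0],[0,0,35,0,0,0],[0,0,35,0,0,0]]' >/dev/null
python3 jog.py '[[2,0,25,0,0,0],[0,0,13,0,0,0],[0,0,6,0,0,0],[0,0,0,0,0,0]]' 
python3 -c "
from h import *;from workcell import ctrl, get_image
d=get_image('top');cv2.imwrite('pics/t1.png',cv2.resize(d['img'][130:370,200:520,::-1],None,fx=2,fy=2))
delta(ctrl,[455-47.4,6-67.7,27])"
```

```text
t: 4.18
ee_pos: [395.0, -275.6, 26.1]
orientation: [-2.788, -1.443, 0.002]
ft_force: [-0.3, 0.7, 0.1]
width: 87.6
grasp_force: 0.0
ee [ 395.6 -276.1   27.2] y-azimuth deg -35.28 zaxis [-0.001  0.001 -1.   ] q [-0.63  0.59  2.04  0.    0.51 -0.02]
tool delta [ 181.9 -114.     0.3] F [0.1 0.4 0.7]
```

View pics/t1.png

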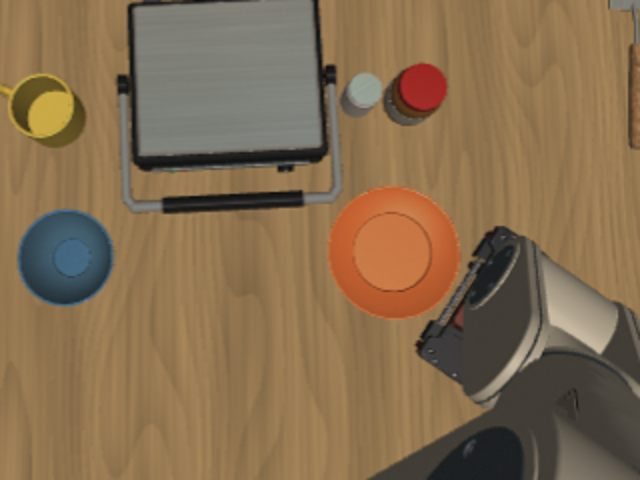

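The body's long side lies along the closing line. I'll swing the cradle axis closer to the push direction first, then make contact.

```bash
python3 jog.py '[[0,0,0,0,0,-0.125],[0,0,0,0,0,-0.125],[0,0,0,0,0,0]]' >/dev/null
python3 -c "
from h import *;from workcell import ctrl, get_image
p=np.array([457.5,-195.5]);
def tcp(p,a,D=82.7): a=np.radians(a);return [p[0]-D*-np.sin(a),p[1]-D*np.cos(a),27]
delta(ctrl,tcp(p,-21,105)); delta(ctrl,tcp(p,-21,86)); delta(ctrl,tcp([456,-90],-21))"
```

```text
ee [ 396.6 -276.9   28.8] y-azimuth deg -20.7 zaxis [ 0.002 -0.001 -1.   ] q [-0.63  0.59  2.04 -0.    0.51 -0.27]
tool delta [-7.3 27.7  1.8] F [ 0.   0.3 -0.2]
ee [ 396.6 -276.9   28.8] y-azimuth deg -20.7 zaxis [ 0.002 -0.001 -1.   ] q [-0.63  0.59  2.04 -0.    0.51 -0.27]
tool delta [11.7 27.8  1.8] F [ 0.   0.3 -0.2]
ee [ 396.6 -276.9   28.8] y-azimuth deg -20.7 zaxis [ 0.002 -0.001 -1.   ] q [-0.63  0.59  2.04 -0.    0.51 -0.27]
tool delta [113.2 -10.9   1.7] F [ 0.   0.3 -0.2]
```

```bash
python3 jog.py '[[-4,14,1,0,0,0],[-3,14,0,0,0,0],[9,0,0,0,0,0],[6,0,0,0,0,0],[4,0,0,0,0,0]]' 
python3 jog.py '[[7,-2.5,0,0,0,0],[10,-3.9,0,0,0,0],[10,-3.9,0,0,0,0],[10,-3.9,0,0,0,0],[10,-3.9,0,0,0,0]]'
python3 jog.py '[[10,-3.9,0,0,0,0],[10,-3.9,0,0,0,0],[10,-3.9,0,0,0,0],[10,-3.9,0,0,0,0],[10,-3.9,0,0,0,0]]'
cat > look.py <<'E'
from h import *;from workcell import ctrl, get_image
import sys
n=sys.argv[1]; d=get_image('top'); c=cv2.convexHull(plate(d,(230,200,450,320))); 
w=np.array([plane(d,p[0],20)[:2] for p in c]).astype(np.float32); print("plate",cv2.minEnclosingCircle(w))
cv2.imwrite(f'pics/{n}.png',cv2.resize(d['img'][130:370,200:520,::-1],None,fx=2,fy=2))
E
python3 look.py t2; python3 -c "
from h import *;from workcell import ctrl, get_image
delta(ctrl,[0,0,27])"
```

```text
t: 4.9
ee_pos: [425.9, -274.1, 26.8]
orientation: [-2.59, -1.778, 0.0]
ft_force: [-0.1, 0.8, 0.2]
width: 87.9
grasp_force: 0.0
t: 5.32
ee_pos: [425.9, -223.6, 26.5]
orientation: [-2.589, -1.78, 0.0]
ft_force: [-0.4, -2.4, 2.2]
width: 87.6
grasp_force: 0.9
t: 5.73
ee_pos: [425.7, -170.1, 26.4]
orientation: [-2.589, -1.78, 0.0]
ft_force: [-0.4, -1.4, 1.5]
width: 87.8
grasp_force: 1.0
plate ((456.1100769042969, -91.63655090332031), 83.03498077392578)
ee [ 425.  -168.6   26.2] y-azimuth deg -20.93 zaxis [-0.002  0.001 -1.   ] q [-0.4   0.58  2.09  0.    0.47 -0.04]
tool delta [   5.7 -457.2    0. ] F [-0.3  0.9  0.2]
```

View pics/t2.png

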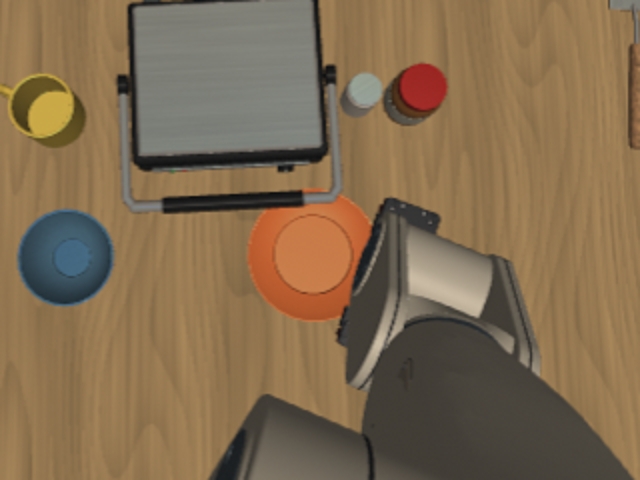

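The plate follows the cradle well and is now at (456,-92). Next I rotate the cradle round it, away from the handle, while pushing on.

```bash
python3 jog.py '[[7.2,-6.2,-0.5,0,0,0.045],[6.9,-6.5,0,0,0,0.045],[6.6,-6.8,0,0,0,0.045],[6.3,-7.1,0,0,0,0.045],[5.9,-7.4,0,0,0,0.045]]' 
python3 look.py t3; python3 -c "
from h import *;from workcell import ctrl, get_image
delta(ctrl,[455-.559*82.7,6-.829*82.7,26])"
```

```text
t: 6.2
ee_pos: [409.3, -125.9, 26.8]
orientation: [-2.773, -1.475, 0.001]
ft_force: [-0.4, -1.7, 1.1]
width: 88.1
grasp_force: 0.7
plate ((441.8913879394531, -31.413990020751953), 76.7805404663086)
ee [ 408.  -124.7   26.6] y-azimuth deg -34.12 zaxis [-0.002  0.001 -1.   ] q [-0.32  0.56  2.16  0.    0.43  0.27]
tool delta [ 51.9 -34.2   0.7] F [-0.8  0.1 -0.2]
```

```bash
cat > look.py <<'E'
from h import *;from workcell import ctrl, get_image
import sys
from scipy.optimize import least_squares
n=sys.argv[1]; d=get_image('top'); h=hsv(d); m=((h[...,0]<14)&(h[...,0]>3)&(h[...,1]>170)&(h[...,2]>120)).astype(np.uint8)
m[:200]=0;m[320:]=0;m[:,:230]=0;m[:,450:]=0
w=np.array([plane(d,p[0],20)[:2] for c in cv2.findContours(m,0,1)[0] if len(c)>10 for p in c])
r=least_squares(lambda c:np.hypot(*(w-c).T)-84,np.median(w,0),loss='soft_l1',f_scale=1.5)
e=np.abs(np.hypot(*(w-r.x).T)-84);print("plate",r.x.round(1),"inliers",(e<2).sum(),len(w))
cv2.imwrite(f'pics/{n}.png',cv2.resize(d['img'][130:370,200:520,::-1],None,fx=2,fy=2))
E
python3 look.py t3
```

```text
plate [437.5 -65.3] inliers 23 292
```

View pics/t3.png

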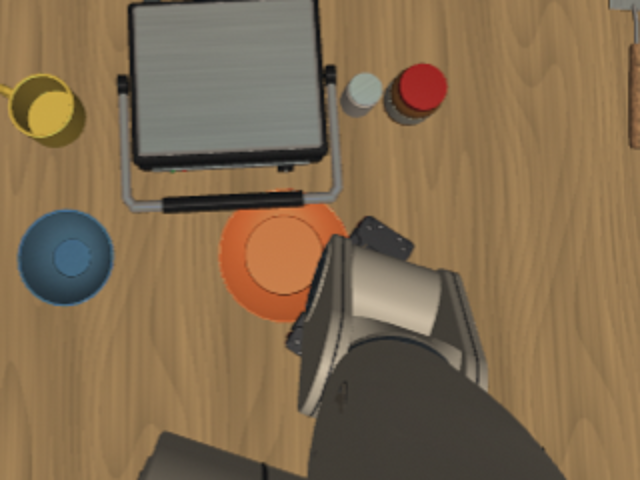

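The fit was thrown off by the handle and arm covering parts of the plate. By eye the well centre is at crop (284,256), so the plate is at about (454,-54), as planned. I'll seed the fit from the cradle and push on.

```bash
python3 - <<'E'
s=open('look.py').read()
s=s.replace("r=least","""o=ctrl.get_obs();M=Ro.from_rotvec(o["orientation"]).as_matrix()
g=np.array([float(a) for a in sys.argv[2:4]]) if len(sys.argv)>2 else (o["ee_pos"]+82.7*M[:,0])[:2]
for _ in range(3):
  k=w[np.abs(np.hypot(*(w-g).T)-84)<6]; g=least_squares(lambda c:np.hypot(*(k-c).T)-84,g,loss='soft_l1').x
r=least""").replace("np.median(w,0)","g").replace("w=np.array","w=np.array",1).replace("(w-c)","(k-c)")
open('look.py','w').write(s)
E
python3 look.py t4
python3 jog.py '[[10,-6.5,0,0,0,0],[10,-6.5,0,0,0,0],[10,-6.6,0,0,0,0],[10,-6.6,0,0,0,0],[0,0,0,0,0,0]]'
python3 look.py t5; python3 -c "
from h import *;from workcell import ctrl, get_image
delta(ctrl,[455-.559*82.7,6-.829*82.7,26])"
```

```text
plate [456.6 -57.7] inliers 66 290
t: 6.77
ee_pos: [410.3, -78.0, 26.8]
orientation: [-2.77, -1.481, 0.0]
ft_force: [1.0, -0.1, -1.3]
width: 87.9
grasp_force: 0.0
plate [455.6  -9.5] inliers 71 303
ee [410.4 -78.6  26.8] y-azimuth deg -33.72 zaxis [-0.  0. -1.] q [-0.22  0.55  2.18  0.    0.41  0.37]
tool delta [ 12.4 -10.2   0.8] F [-0.1  0.8 -0.1]
```

```bash
python3 jog.py '[[6,-4,0,0,0,0],[5,-3,0,0,0,0],[2.5,-2,0,0,0,0],[0,0,0,0,0,0]]'
python3 look.py t6
python3 - <<'E'
from h import *
T=load("top0");h=hsv(T)
# lid/grill dark+metal outline check: handle arms' outer extents at z 80, blob of low-saturation pixels
m=((h[...,1]<60)).astype(np.uint8); m[:110]=0;m[245:]=0;m[:,:255]=0;m[:,:375]*=1;m[:,371:]=0
c=big(m)[:,0]; x=c[(c[:,1]>195)&(c[:,1]<228)]
print("arms",plane(T,(x[:,0].min()-.5,212),80),plane(T,(x[:,0].max()+.5,212),80))
E
```

```text
t: 7.15
ee_pos: [410.3, -62.3, 26.9]
orientation: [-2.772, -1.479, 0.0]
ft_force: [0.0, -0.5, 0.8]
width: 87.8
grasp_force: 0.2
plate [456.    4.4] inliers 64 290
arms [565.84275075 146.61335902  80.        ] [ 562.86964232 -123.48651739   80.        ]
```

```bash
python3 jog.py '[[2,-1.2,0,0,0,0],[0,0,0,0,0,0],[-10,0,0,0,0,0],[-30,0,0,0,0,0],[-35,0,0,0,0,0]]'
python3 jog.py '[[-35,0,0,0,0,0],[0,0,-35,0,0,0],[0,0,-35,0,0,0],[0,0,-40,0,0,0],[0,0,-40,0,0,0]]'
python3 jog.py '[[0,0,-15,0,0,-0.12],[0,0,0,0,0,-0.12],[0,0,0,0,0,-0.12],[0,0,0,0,0,-0.12],[0,0,0,0,0,-0.12]]'
python3 look.py t7 455 6
python3 -c "
from h import *;from workcell import ctrl, get_image
d=get_image('scene');c=cv2.convexHull(plate(d,(260,130,380,230)));print(cv2.boundingRect(c));T=get_image('top')
for z in(0,): pass
delta(ctrl,[520,9,190])"
```

```text
t: 7.62
ee_pos: [368.7, -122.9, 26.9]
orientation: [2.769, 1.483, 0.001]
ft_force: [-0.0, -1.1, -0.7]
width: 87.9
grasp_force: 0.0
t: 8.03
ee_pos: [347.4, -151.9, 177.9]
orientation: [-2.771, -1.475, 0.002]
ft_force: [1.0, -0.1, 0.2]
width: 88.0
grasp_force: 0.0
t: 8.45
ee_pos: [348.4, -151.9, 192.0]
orientation: [2.205, 2.238, 0.0]
ft_force: [1.3, 0.3, 0.3]
width: 87.7
grasp_force: 0.0
plate [458.9   8.8] inliers 53 237
(305, 182, 64, 17)
ee [ 348.5 -151.8  191.8] y-azimuth deg 0.31 zaxis [-0.  0. -1.] q [-0.44  0.14  2.18  0.    0.82 -0.45]
tool delta [159.8 172.4   1.7] F [ 0.6 -0.2 -0.3]
```

View pics/t7.png

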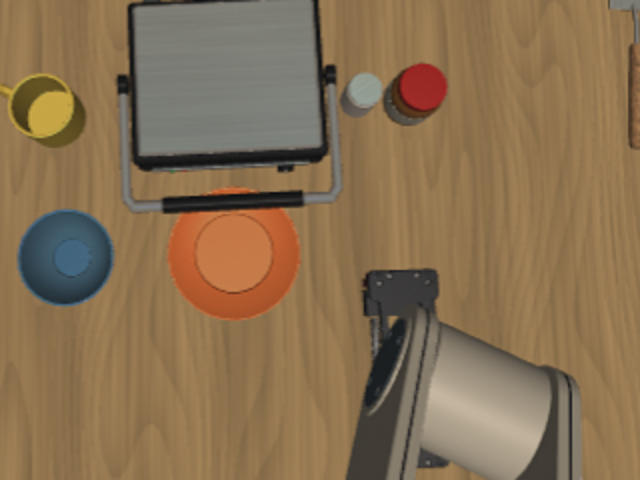

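The top view shows the plate centred under the handle: well at crop (234,254), sleeve middle at (232,202), rim just passing under the bar. Salt, jar, mug and bowl haven't moved. Now the handle.

```bash
python3 jog.py '[[0,0,0,0,0,-0.037],[26.6,28.7,0,0,0,0],[26.6,28.7,0,0,0,0],[26.6,28.7,0,0,0,0],[26.6,28.7,0,0,0,0]]' 46
python3 jog.py '[[26.6,28.7,0,0,0,0],[26.6,28.7,0,0,0,0],[0,0,0,0,0,0]]'
python3 -c "
from h import *;from workcell import ctrl, get_image
delta(ctrl,[520,9,79])"
```

```text
t: 9.02
ee_pos: [459.6, -39.1, 191.8]
orientation: [-2.176, -2.266, 0.0]
ft_force: [1.0, -0.7, 0.3]
width: 58.0
grasp_force: 0.0
t: 9.27
ee_pos: [518.6, 19.3, 192.2]
orientation: [2.169, 2.269, 0.006]
ft_force: [-0.2, -0.5, 0.2]
width: 46.1
grasp_force: 0.0
ee [518.6  19.3 192.2] y-azimuth deg 2.57 zaxis [ 0.004  0.001 -1.   ] q [ 0.01  0.33  1.9   0.    0.9  -0.03]
tool delta [-10.5   0.4 113.2] F [-0.2 -0.5  0.2]
```

```bash
python3 jog.py '[[-10.5,1,0,0,0,0],[0,0,30,0,0,0],[0,0,25,0,0,0],[0,0,20,0,0,0],[0,0,0,0,0,0]]'
python3 jog.py '[[0,0,15,0,0,0],[0,0,12,0,0,0],[0,0,11,0,0,0],[0,0,0,0,0,0]]'
python3 -c "
from h import *;from workcell import ctrl, get_image
delta(ctrl,[520,9,79])
a=get_image('scene')['img'][100:260,220:460,::-1];cv2.imwrite('pics/s1.png',cv2.resize(a,None,fx=3,fy=3))"
```

```text
t: 9.68
ee_pos: [511.6, 3.7, 113.5]
orientation: [-2.17, -2.264, 0.008]
ft_force: [-0.3, 0.5, -0.6]
width: 45.8
grasp_force: 0.0
t: 10.02
ee_pos: [514.0, 4.4, 77.9]
orientation: [-2.171, -2.268, 0.003]
ft_force: [-0.7, 0.2, 0.3]
width: 45.8
grasp_force: 0.0
ee [514.    4.4  77.9] y-azimuth deg 2.52 zaxis [-0.003 -0.    -1.   ] q [-0.01  0.52  1.96 -0.    0.66 -0.06]
tool delta [ 4.3  6.2 -1.1] F [-0.7  0.2  0.3]
```

View pics/s1.png

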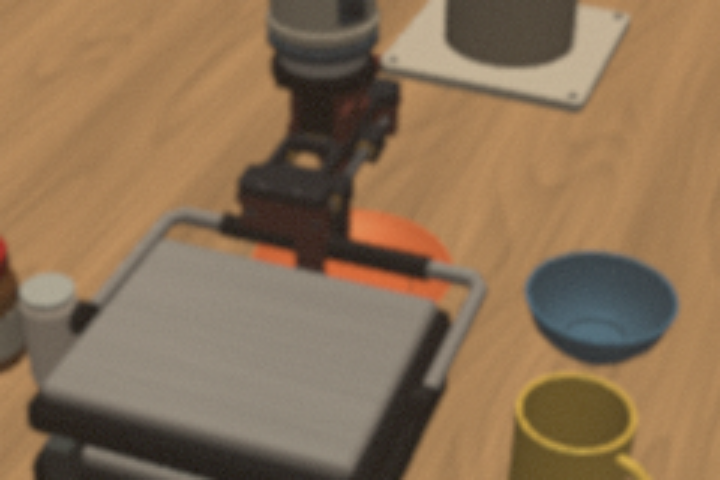

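The view shows one finger in the gap behind the bar at crop (312,260), with the bar between the pads. I'll centre by a few mm and close.

```bash
python3 jog.py '[[3,5,0,0,0,0],[0,0,0,0,0,0]]'
python3 jog.py '[[0,0,0,0,0,0],[0,0,0,0,0,0],[0,0,0,0,0,0],[0,0,0,0,0,0],[0,0,0,0,0,0]]' 0
python3 jog.py '[[0,0,0,0,0,0],[0,0,0,0,0,0],[0,0,0,0,0,0],[0,0,0,0,0,0],[0,0,0,0,0,0]]'
python3 - <<'E'
from h import *;from workcell import ctrl, get_image
o=ctrl.get_obs();p=o["ee_pos"];delta(ctrl,p)
r,a0=np.hypot(250,25),np.arctan2(25,250)
for t in np.arange(0,1.06,.1047):   # vertical tool: back (+y tool), up (-z tool)
    print(t.round(3),"back",(r*(np.cos(a0)-np.cos(a0+t))).round(1),"up",(r*(np.sin(a0+t)-np.sin(a0))).round(1))
E
```

```text
t: 10.23
ee_pos: [521.7, 8.6, 79.9]
orientation: [2.169, 2.27, 0.003]
ft_force: [-0.0, 0.9, -1.2]
width: 45.9
grasp_force: 0.0
t: 10.65
ee_pos: [518.9, 8.5, 78.9]
orientation: [-2.169, -2.271, 0.003]
ft_force: [-5.0, 0.0, 5.1]
width: 18.9
grasp_force: 30.0
t: 11.07
ee_pos: [518.9, 8.5, 78.9]
orientation: [-2.169, -2.27, 0.003]
ft_force: [-3.7, 0.4, 6.1]
width: 19.4
grasp_force: 30.0
ee [518.9   8.5  78.9] y-azimuth deg 2.62 zaxis [-0.002  0.    -1.   ] q [-0.01  0.52  1.95  0.    0.67 -0.05]
tool delta [0. 0. 0.] F [-3.7  0.4  6.1]
0.0 back 0.0 up 0.0
0.105 back 4.0 up 26.0
0.209 back 10.7 up 51.4
0.314 back 20.0 up 76.0
0.419 back 31.8 up 99.5
0.524 back 46.0 up 121.6
0.628 back 62.4 up 142.1
0.733 back 80.9 up 160.8
0.838 back 101.3 up 177.5
0.942 back 123.2 up 191.9
1.047 back 146.6 up 204.0
```

```bash
python3 jog.py '[[0,1,-8,0,0,0],[0,1.4,-9,0,0,0],[0,1.6,-9,0,0,0],[0,2.2,-8.5,0,0,0],[0,2.2,-8.5,0,0,0]]'
python3 jog.py '[[0,2.3,-8.4,0,0,0],[0,3,-8.2,0,0,0],[0,3.1,-8.2,0,0,0],[0,3.2,-8.2,0,0,0],[0,0,0,0,0,0]]'
python3 -c "
from h import *;from workcell import ctrl, get_image
o=ctrl.get_obs();M=Ro.from_rotvec(o['orientation']).as_matrix();print((M.T@(o['ee_pos']-[518.9,8.5,78.9])).round(1),o['moment'].round(2),o['grasp_force'],o['width'])"
```

```text
t: 11.48
ee_pos: [526.7, 8.8, 122.4]
orientation: [-2.168, -2.27, 0.005]
ft_force: [-6.6, -0.2, -1.9]
width: 19.5
grasp_force: 30.0
t: 11.9
ee_pos: [538.2, 9.3, 156.5]
orientation: [-2.168, -2.27, 0.005]
ft_force: [-10.6, -1.7, 2.3]
width: 19.2
grasp_force: 30.0
[ -0.1  19.  -77.6] [-0.28  1.92 -0.07] 30.004618763923645 19.216701643223416
```

```bash
python3 jog.py '[[0,3.7,-8,0,0,0],[0,3.9,-7.8,0,0,0],[0,4.2,-7.7,0,0,0],[0,4.5,-7.5,0,0,0],[0,4.7,-7.4,0,0,0]]'
python3 jog.py '[[0,5,-7.2,0,0,0],[0,5.2,-7,0,0,0],[0,5.4,-6.8,0,0,0],[0,5.8,-6.7,0,0,0],[0,0,0,0,0,0]]'
python3 -c "
from h import *;from workcell import ctrl, get_image
o=ctrl.get_obs();M=Ro.from_rotvec(o['orientation']).as_matrix();print((M.T@(o['ee_pos']-[518.9,8.5,78.9])).round(1),o['moment'].round(2),o['grasp_force'],o['width'])"
```

```text
t: 12.32
ee_pos: [557.3, 10.1, 193.8]
orientation: [-2.166, -2.268, 0.01]
ft_force: [-14.5, -3.2, 5.4]
width: 19.1
grasp_force: 30.0
t: 12.73
ee_pos: [578.4, 10.9, 223.3]
orientation: [-2.165, -2.268, 0.012]
ft_force: [-23.0, -3.8, 17.0]
width: 19.2
grasp_force: 30.0
[  -0.5   58.1 -145. ] [-0.61  4.35 -0.04] 30.001653134822845 19.155257016423807
```

The grip holds, but the radial force is rising, so the real arc runs a little forward of my path. I'll ease off toward the robot and check the force.

```bash
python3 jog.py '[[0,-4,0,0,0,0],[0,0,0,0,0,0]]'
python3 jog.py '[[0,-4,-1,0,0,0],[0,0,0,0,0,0]]'
python3 -c "
from h import *;from workcell import ctrl, get_image
d=get_image('scene');cv2.imwrite('pics/s2.png',cv2.resize(d['img'][60:300,180:480,::-1],None,fx=2.6,fy=2.5))
o=ctrl.get_obs();print(o['moment'].round(2),o['ft_force'])"
```

```text
t: 12.9
ee_pos: [577.2, 10.8, 222.3]
orientation: [-2.169, -2.272, 0.002]
ft_force: [-8.3, -3.0, 4.7]
width: 19.4
grasp_force: 30.0
t: 13.07
ee_pos: [577.7, 10.8, 223.2]
orientation: [2.165, 2.267, 0.009]
ft_force: [9.8, -1.7, -10.2]
width: 19.0
grasp_force: 30.0
[-0.37 -1.22 -0.12] [ 9.19279347 -1.67880739 -9.62432789]
```

View pics/s2.png

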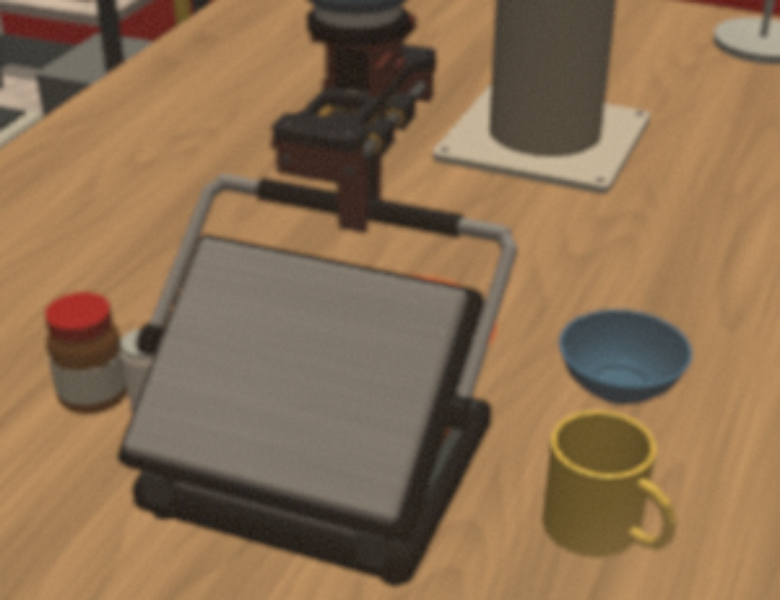

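The lid is following, and the bar is still between the pads at crop (355,205). I'll continue on the corrected arc, checking force.

```bash
python3 jog.py '[[0,7.5,-6.5,0,0,0],[0,6.2,-6.5,0,0,0],[0,6.3,-6.3,0,0,0],[0,0,0,0,0,0]]'
python3 jog.py '[[0,6.9,-5.8,0,0,0],[0,7,-5.7,0,0,0],[0,7,-5.7,0,0,0],[0,0,0,0,0,0]]'
python3 -c "
from h import *;from workcell import ctrl, get_image
o=ctrl.get_obs();M=Ro.from_rotvec(o['orientation']).as_matrix();print((M.T@(o['ee_pos']-[518.9,8.5,78.9])).round(1),o['moment'].round(2),o['grasp_force'],o['width'])"
```

```text
t: 13.45
ee_pos: [596.3, 11.6, 243.6]
orientation: [2.168, 2.27, 0.002]
ft_force: [-3.2, -3.9, 1.3]
width: 19.1
grasp_force: 30.0
t: 13.78
ee_pos: [615.7, 12.4, 260.8]
orientation: [2.169, 2.271, -0.001]
ft_force: [-8.5, -5.3, 7.9]
width: 19.1
grasp_force: 30.0
[  -0.7   96.9 -181.9] [-0.96  1.76 -0.1 ] 30.01311957836151 19.054469019568263
```

```bash
python3 jog.py '[[0,5.8,-5,0,0,0],[0,7.3,-5.1,0,0,0],[0,7.4,-4.9,0,0,0],[0,0,0,0,0,0]]'
python3 - <<'E'
from h import *;from workcell import ctrl, get_image
S,T=get_image('scene'),get_image('top')
np.savez('scene1.npz',**S);np.savez('top1.npz',**T)
a=cv2.resize(S['img'][60:260,200:440,::-1],None,fx=2,fy=2);b=cv2.resize(T['img'][100:300,200:440,::-1],None,fx=2,fy=2)[:,:400]
cv2.imwrite('pics/b1.png',np.hstack([a[:,:400],b]))
o=ctrl.get_obs();print(o['ee_pos']-[518.9,8.5,78.9],o['ft_force'])
E
```

```text
t: 14.12
ee_pos: [636.9, 13.5, 275.7]
orientation: [2.168, 2.27, 0.002]
ft_force: [-5.1, -5.3, 6.9]
width: 18.9
grasp_force: 30.0
[117.06288988   4.95615886 196.20196251] [-5.19004288 -4.39865679  6.48686714]
```

View pics/b1.png

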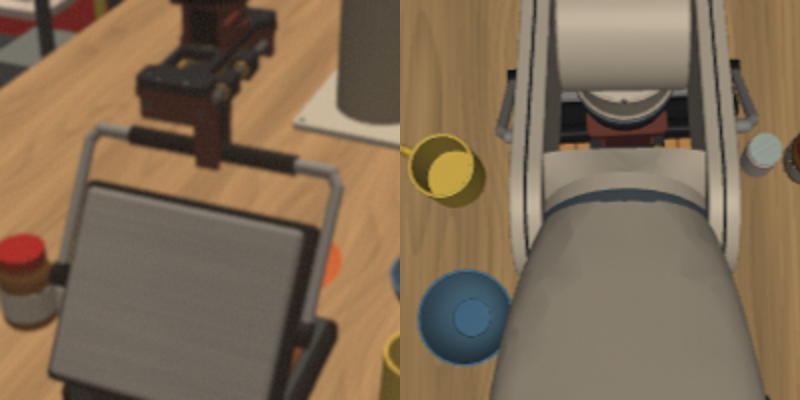

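The left half shows the bar in the pads and the sleeve running from crop (131,133) to (297,167). The salt and jar are untouched. I'll get the lid angle from the scene view by cutting those end rays with the planes of the sleeve's ends.

```bash
cat > ang.py <<'E'
from h import *
yaw=.042; X=np.array([np.cos(yaw),np.sin(yaw),0]);Y=np.array([-X[1],X[0],0])
m=np.array([519.8,9.5,80]); hinge=m+250*X-[0,0,25]
def lid(d,l,r):
    for uv,s in((l,-85),(r,85)):
        c,v=ray(d,uv); p=c+v*((m+s*Y-c)@Y)/(v@Y); q=p-hinge
        print(p.round(1),"r",np.hypot(q@X,q[2]).round(1),"deg",(np.degrees(np.arctan2(q[2],-q@X))-5.71).round(1))
E
python3 - <<'E'
from ang import *
lid(load('scene0'),(293.2,174.1),(361.4,189.2))
S=load('scene1');lid(S,(265.5,126.5),(348.5,143.5))
E
```

```text
[532.8 -75.   84.9] r 242.5 deg 1.4
[534.2  95.2  91. ] r 234.8 deg 3.1
[646.1 -70.3 271. ] r 250.7 deg 53.8
[637.3  99.5 266.9] r 248.0 deg 53.0
```

Vision and arm both give about 52.5–53 degrees, with the bar about 6 mm below the TCP and held firmly. About 7 degrees to go.

```bash
python3 jog.py '[[0,6.4,-4,0,0,0],[0,7.2,-3.9,0,0,0],[0,7.3,-3.6,0,0,0],[0,7.3,-3.5,0,0,0],[0,0,0,0,0,0]]'
python3 jog.py '[[0,0,0,0,0,0],[0,0,0,0,0,0],[0,0,0,0,0,0],[0,0,0,0,0,0],[0,0,0,0,0,0]]'
python3 - <<'E'
from h import *;from workcell import ctrl, get_image
S=get_image('scene');np.savez('scene2.npz',**S)
cv2.imwrite('pics/s3.png',cv2.resize(S['img'][50:290,200:440,::-1],None,fx=2.5,fy=2.5))
o=ctrl.get_obs();q=(o['ee_pos']-[518.9,8.5,78.9])+[-250,0,25-6.5];print(q,np.degrees(np.arctan2(q[2],-q[0]))-5.7)
E
```

```text
t: 14.63
ee_pos: [665.3, 14.8, 290.2]
orientation: [2.168, 2.27, 0.002]
ft_force: [-3.6, -4.0, 5.7]
width: 19.2
grasp_force: 30.0
t: 15.05
ee_pos: [664.0, 14.8, 289.7]
orientation: [2.169, 2.271, 0.001]
ft_force: [-3.3, -4.8, 5.2]
width: 19.7
grasp_force: 30.0
[-104.89564897    6.26077272  229.28436012] 59.716307379853546
```

View pics/s3.png

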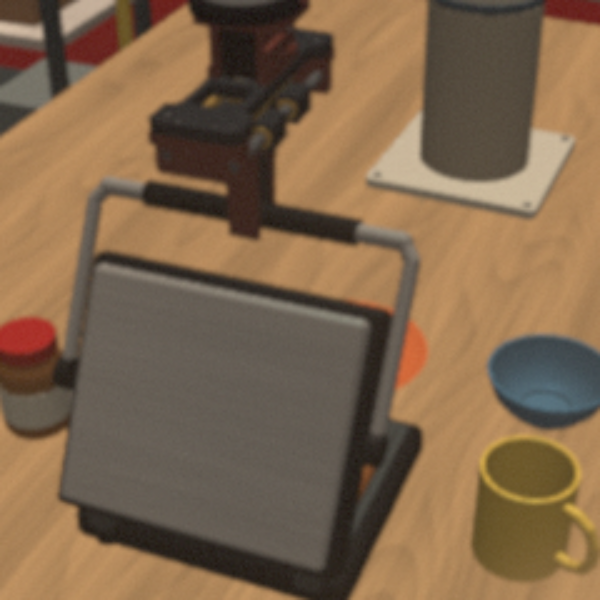

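The lid stands near 60 degrees, with the sleeve from crop (146,193) to (360,231) still gripped, and the plate sits under it. I'll check the angle by vision, then hand in.

Run:
```python
from ang import *
lid(load('scene2'),(258.4,127.2),(344,142.4))
from workcell import ctrl, get_image
o=ctrl.get_obs();print(o['t'],o['grasp_force'],o['width'],o['ft_force'].round(1))
print(ctrl.close_job())
```

```text
[673.9 -69.1 284. ] r 249.6 deg 60.8
[663.6 100.6 284. ] r 250.9 deg 60.2
15.1 30.008077919483185 19.006482937320317 [-3.7 -4.6  5.8]
the job is handed in; nothing more can be done
None
```

The plate is centred in front of the grill with its rim just under the handle, the lid is held at about 60 degrees, the other things weren't touched, and I handed the job in with the gripper still on the handle (15 s used).

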